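# Set the ring carousel to the third size

## Robot

A 6-joint arm with a two-finger parallel gripper is mounted at the origin on the work surface. World frame = base frame: x ahead of the robot, y to its left, z up, the work surface at z = 0. Lengths are in m, angles in rad, forces in N, time in s.
With the tool pointing down it reaches from about 0.35 to 0.875 m from the base axis. Payload 15.5 kg.
Tool frame: the origin (TCP) lies between the finger pads; the fingertips stand 11 mm ahead of it and the grasp point (between the pads) lies 8 mm behind it; z points along the fingers, y is the line along which they close (so a half turn about z gives the same grasp; the last joint's range is limited). The gripper opens to 85 mm and grips with 20 to 120 N. Pads are 22 mm wide; open, the fingers measure 114 mm over their backs; the gripper's body (76 mm by 85 mm) begins 54 mm behind the grasp point. The pads swing forward as they close: fully open they stand 13 mm farther back than shut.
Start: joints at [1.212, 0.494, 1.345, -0, 1.302, -0.096], TCP at [0.163, 0.603, 0.21] pointing down, gripper open.
Joint ranges: [-2.91, 2.91], [-0.82, 2.16], [0.22, 2.67], [-1.22, 4.37], [0.12, 2.79], [-3.08, 3.08]. Speed limits (rad/s): [1.89, 1.89, 2.57, 3.01, 3.01, 3.01].

## Interface

Orientations are given as a 3x3 rotation matrix whose columns are the frame's x, y, z axes.
In Python, from rig import ctrl gives the robot as it stands.
- The arm moves only by the tool drive_tool, never from a script. Its argument "plan" is a list of rows, each an object of numbers: "x", "y", "z": the shift along the tool's x, y, z as a fraction of full scale; "wx", "wy", "wz": the turn, a rotation vector about the tool's x, y, z as a fraction of full scale; "claw": the opening, from -1 (shut) to 1 (fully open). A call has 1 to 5 rows; each row shifts and turns the commanded pose from where the row before left it, along the tool's axes as they then stand; what a row does not reach is not made up. Full scale, the value 1, is 0.03 m for a shift and 0.15 rad for a turn. A row lasts 1/10 s, in which the tool goes at most 50 mm and 8.59 degrees, less where a joint would pass 70% of its speed; a pose out of reach is approached as far as the arm can. A call with a number of a shift or a turn outside -1 to 1 is refused whole. A call with a gripper value outside its range is refused whole. The fingers move at their own pace and stop on an object; "newtons" is the grip in N (left out, the last holds). Time passes only in rows, so rows that do not move let the fingers close. It gives the time, the measured TCP pose, the force, the opening and the grip force at its end, in the units of the state.
- ctrl.get_obs(): the state, without advancing time (a new reading comes with each control period).
- ctrl.get_image(name): name is "scene" or "top" or "wrist"; returns a dict with "img" (384x512x3 uint8, red, green, blue), "K" (3x3 intrinsics, pixels), "k1" (the pictures are not rectified: a ray, as slopes to the right and down, at radius r is drawn at 1 + k1 r^2 times it, then the intrinsics apply), "camera_from_world" (4x4, takes a point from world to camera coordinates). Camera axes: x right, y down, z forward; pixel columns grow to the right and rows downward; lengths in m; the calibration is good to about 2 mm. A picture is of the moment at which its call begins. There is no depth.
- ctrl.job_done(): hands the job in; it is judged then, once.
The state is a dict: "clock": time; "qpos": joint angles; "qd": joint speeds; "tau": joint torques, N m; "tcp_pos": TCP position; "ee_rot": TCP orientation; "contact_force": force on the tool from outside, world axes, zero at the start; "moment": the same for the moment, N m; "width": finger opening in m; "grip_force": force on a finger pad.
Only numpy, scipy, OpenCV 4.12 (cv2) and the standard library are available. Lean on these libraries where they do the work, as an engineer would, in place of code of your own. Each camera call takes 0.05 s, during which the arm holds its last target. There are 200 camera calls.

## Task

Set the bird-ring carousel for the next bird: turn its round plate, click by click, until the third ring post stands at the steel pointer, clicked into its stop. Count the posts clockwise as seen from above, starting with the one next to the tall black crank knob (the knob itself is not counted). Leave the open ring pot beside the carousel standing where it is.

Things in the scene. Friction and masses are not known exactly. Their poses are not given: they have to be found in the camera images.
- axis (a point): Axis of the fixed ring carousel, at the top face of its round plate (46 mm above the table, 160 mm across). The plate turns both ways without end, with a click stop every 45 degrees; let go, it runs to the nearer stop (it may stick on the very ridge midway). This frame stays with the grey 230 x 190 mm base: z up; the steel pointer stands at its -x, 76 to 105 mm from the axis, 22 mm wide, top 64 mm above the table.
- crank_knob (a point): Black crank knob that turns the plate: upright round grip 18 mm in diameter, from 88 to 130 mm above the table, on a 10 mm stem, fixed to the plate 60 mm from the axis. Point: its centre line, 112 mm above the table. It takes one of eight places; the other seven hold ring posts. About 5 N sideways turns it over a click; it can slip round in a grip. All else on the plate is below 77 mm.
- third_post (a point): Third ring post clockwise (from above) from the crank knob: an upright grey peg, 12 mm in diameter, 30 mm tall, with metal rings on it, 60 mm from the axis, 135 degrees clockwise from the knob. Point: centre of its top, 76 mm above the table. The seven posts look alike, growing a little thicker clockwise.
- open_pot: Open white pot of rings, 48 mm in diameter, 48 mm tall, 60 g, loose on the table beside the carousel, its middle 140 to 180 mm from the axis on the +y side of the axis frame. Origin: centre of its underside. To be left alone.

How it is judged:
At the end, for the whole second after the job is handed in: The third ring post stands at the pointer, no more than 12 mm to either side of the line from the axis to the pointer, and stays there (x of third_post in the frame of axis below 0 m and y of third_post in the frame of axis between -0.012 and 0.012 m); the robot touches nothing.
It fails at once if the open ring pot is tipped by more than 20 degrees or shifted by more than 20 mm (angle between open_pot's own z axis and vertical above 0.35 rad or distance of open_pot from where it was at the start of the episode above 0.02 m).
It also fails if it takes over 35 s, if anything falls off the work surface, if the arm or the gripper's body presses on something with over 40 N, if the wrist force passes 120 N, or if a joint passes its speed limit or range.

## Working session

There is one attempt and no reset: what is moved stays moved. The work goes in short steps, Python scripts to look and compute and a tool call to move; the robot and the scene stay as the last step left them, time stands still between calls to the robot, and variables do not carry over. Pictures are saved under pics/ and viewed, at most 10 in all, crops included, and the job is handed in when it is done.

Besides the shell and the picture viewer there is one more tool, called after "Request:" by a JSON object that holds its "op" and its "data". drive_tool: Moves the arm, as the interface text tells. Its arguments: {"type":"object","properties":{"plan":{"type":"array"},"newtons":{"type":"number"}},"required":["plan"]}

```bash
mkdir -p pics; cat > h.py <<'E'
import numpy as np, cv2
from rig import ctrl
def shot(n,f=None):
    d=ctrl.get_image(n)
    if f: cv2.imwrite(f,cv2.cvtColor(d['img'],cv2.COLOR_RGB2BGR))
    return d
def ray(d,u,v,z):
    K=d['K'];p=np.array([(u-K[0,2])/K[0,0],(v-K[1,2])/K[1,1]]);s=p.copy()
    for _ in range(20): s=p/(1+d['k1']*(s@s))
    T=d['camera_from_world'];R=T[:3,:3];c=-R.T@T[:3,3];r=R.T@np.r_[s,1]
    return c+r*(z-c[2])/r[2]
E
python3 - <<'E'
from h import *
a=shot('top','pics/top.png');b=shot('scene','pics/scene.png')
o=ctrl.get_obs();print(o['clock'],o['tcp_pos'],o['ee_rot'],o['width'])
for d in(a,b):
    T=d['camera_from_world'];print(-T[:3,:3].T@T[:3,3],T[:3,:3].round(2).tolist(),d['K'][0,0],d['k1'])
E
```

```text
0.1 [0.16284673 0.6030588  0.20905767] [[-9.65397311e-01  2.60783185e-01 -4.03877829e-04]
 [ 2.60783468e-01  9.65396779e-01 -1.02027214e-03]
 [ 1.23832537e-04 -1.09029264e-03 -9.99999398e-01]] 0.08532696968204367
[0.45765118 0.11859338 0.73733771] [[0.03, -1.0, 0.03], [-1.0, -0.03, -0.09], [0.09, -0.03, -1.0]] 347.19053159595006 -0.019794182410988972
[ 0.93503686 -0.07486497  0.57086912] [[0.37, 0.93, 0.02], [0.69, -0.26, -0.68], [-0.62, 0.27, -0.73]] 351.2504207141786 -0.07600716771027333
```

View pics/top.png

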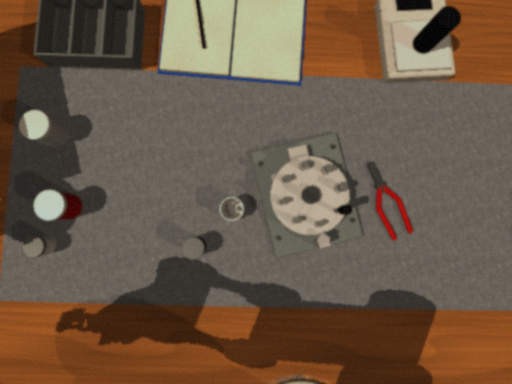

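View pics/scene.png

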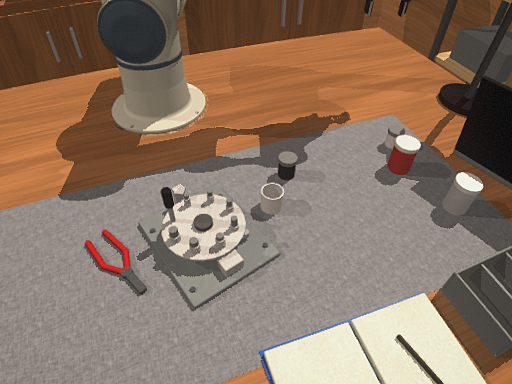

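```bash
python3 - <<'E'
import cv2,numpy as np
a=cv2.imread('pics/top.png')[120:265,235:380];b=cv2.imread('pics/scene.png')[170:310,130:285]
f=lambda i:cv2.resize(i,(400,400),interpolation=cv2.INTER_CUBIC)
cv2.imwrite('pics/z.png',np.hstack([f(a),f(b)]))
from h import *
d=ctrl.get_image('top')
for n,u,v,z in[('axis',312,194.5,.046),('pointer',323,241,.064),('block',300,152,.06),('pot',232,209,.048),('knobtop',343,210,.13)]:print(n,ray(d,u,v,z).round(4))
E
```

```text
axis [ 0.5112 -0.0116  0.046 ]
pointer [ 0.4202 -0.0306  0.064 ]
block [0.5941 0.0159 0.06  ]
pot [0.4779 0.1476 0.048 ]
knobtop [ 0.4788 -0.051   0.13  ]
```

View pics/z.png

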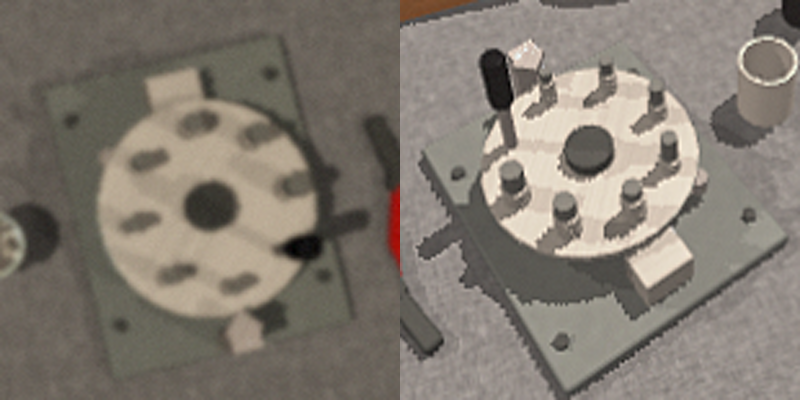

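The plate zoom shows the pointed pointer at (323,240) px and the square block opposite. The knob's grip is at (344,209.5). Clockwise from the knob, the posts are at about (322,222), (300,218) and (286,200). The first post is at the pointer now, so the plate must turn two clicks counter-clockwise.

```bash
python3 - <<'E'
from h import *
d=ctrl.get_image('top')
A=ray(d,310.1,195.4,.046);P=ray(d,323.5,240.5,.064);k=ray(d,343.8,209.5,.109)
p1=ray(d,235+240*.3625,120+282*.3625,.068)
for n,q in(('ptr',P),('knob',k),('p1',p1)):
    v=(q-A)[:2];print(n,q.round(4),np.hypot(*v).round(4),np.degrees(np.arctan2(v[1],v[0])).round(1)%360)
print(A)
s=ctrl.get_image('scene')
# knob middle in scene
print(ray(s,130+497*155/400,170+80*140/400,.109))
E
```

```text
ptr [ 0.4212 -0.0316  0.064 ] 0.0912 195.1
knob [ 0.4805 -0.0583  0.109 ] 0.0582 240.3
p1 [ 0.4563 -0.0275  0.068 ] 0.0565 200.4
[ 0.50925211 -0.00779164  0.046     ]
[0.5854083 0.2011974 0.109    ]
```

Request:
{"op": "drive_tool", "data": {"plan": [{"x": -0.83, "y": -0.97, "claw": 1}, {"x": -0.83, "y": -0.97, "claw": 1}, {"x": -0.83, "y": -0.97, "claw": 1}, {"x": -0.83, "y": -0.97, "claw": 1}, {"x": -0.83, "y": -0.97, "claw": 1}], "newtons": 30}}

```text
invalid input at $.plan[0]: expected keys x, y, z, wx, wy, wz, claw
```

```bash
python3 - <<'E'
from h import *
s=ctrl.get_image('scene')
print(ray(s,130+97*155/400,170+80*140/400,.109))
E
```

```text
[ 0.48581798 -0.05819487  0.109     ]
```

Request:
{"op": "drive_tool", "data": {"plan": [{"x": -0.83, "y": -0.97, "z": 0, "wx": 0, "wy": 0, "wz": 0, "claw": 1}, {"x": -0.83, "y": -0.97, "z": 0, "wx": 0, "wy": 0, "wz": 0, "claw": 1}, {"x": -0.83, "y": -0.97, "z": 0, "wx": 0, "wy": 0, "wz": 0, "claw": 1}, {"x": -0.83, "y": -0.97, "z": 0, "wx": 0, "wy": 0, "wz": 0, "claw": 1}, {"x": -0.83, "y": -0.97, "z": 0, "wx": 0, "wy": 0, "wz": 0, "claw": 1}], "newtons": 30}}

```text
clock: 0.8
tcp_pos: [0.2456, 0.4291, 0.2096]
ee_rot: [[-0.965, 0.26, 0.0], [0.26, 0.965, 0.0], [-0.0, 0.0, -1.0]]
contact_force: [1.0, -0.6, -0.6]
width: 0.0856
grip_force: 0.0
```

Request:
{"op": "drive_tool", "data": {"plan": [{"x": -0.83, "y": -0.97, "z": 0, "wx": 0, "wy": 0, "wz": 0, "claw": 1}, {"x": -0.83, "y": -0.97, "z": 0, "wx": 0, "wy": 0, "wz": 0, "claw": 1}, {"x": -0.83, "y": -0.97, "z": 0, "wx": 0, "wy": 0, "wz": 0, "claw": 1}, {"x": -0.83, "y": -0.97, "z": 0, "wx": 0, "wy": 0, "wz": 0, "claw": 1}, {"x": -0.83, "y": -0.97, "z": 0, "wx": 0, "wy": 0, "wz": 0, "claw": 1}]}}

```text
clock: 1.3
tcp_pos: [0.3279, 0.2562, 0.2097]
ee_rot: [[-0.965, 0.261, 0.0], [0.261, 0.965, 0.0], [-0.0, 0.0, -1.0]]
contact_force: [0.4, -0.6, 0.2]
width: 0.0853
grip_force: 0.0
```

Request:
{"op": "drive_tool", "data": {"plan": [{"x": -0.83, "y": -0.97, "z": 0, "wx": 0, "wy": 0, "wz": 0, "claw": 1}, {"x": -0.83, "y": -0.97, "z": 0, "wx": 0, "wy": 0, "wz": 0, "claw": 1}, {"x": -0.83, "y": -0.97, "z": 0, "wx": 0, "wy": 0, "wz": 0, "claw": 1}, {"x": -0.83, "y": -0.97, "z": 0, "wx": 0, "wy": 0, "wz": 0, "claw": 1}, {"x": -0.83, "y": -0.97, "z": 0, "wx": 0, "wy": 0, "wz": 0, "claw": 1}]}}

```text
clock: 1.8
tcp_pos: [0.4102, 0.083, 0.2098]
ee_rot: [[-0.965, 0.261, 0.0], [0.261, 0.965, 0.0], [-0.0, 0.0, -1.0]]
contact_force: [1.0, 0.9, 0.2]
width: 0.0855
grip_force: 0.0
```

Request:
{"op": "drive_tool", "data": {"plan": [{"x": -0.88, "y": -0.98, "z": 0, "wx": 0, "wy": 0, "wz": 0, "claw": 1}, {"x": -0.88, "y": -0.98, "z": 0, "wx": 0, "wy": 0, "wz": 0, "claw": 1}, {"x": -0.88, "y": -0.98, "z": 0, "wx": 0, "wy": 0, "wz": 0, "claw": 1}, {"x": -0.88, "y": -0.98, "z": 0, "wx": 0, "wy": 0, "wz": 0, "claw": 1}, {"x": 0, "y": 0, "z": 0, "wx": 0, "wy": 0, "wz": 0, "claw": 1}]}}

```text
clock: 2.3
tcp_pos: [0.4832, -0.0602, 0.2096]
ee_rot: [[-0.965, 0.264, 0.002], [0.264, 0.965, -0.001], [-0.002, -0.001, -1.0]]
contact_force: [0.7, 1.1, 0.3]
width: 0.0855
grip_force: 0.0
```

```bash
python3 - <<'E'
from h import *
d=shot('wrist','pics/w.png');o=ctrl.get_obs();print(o['tcp_pos'])
m=(d['img'].max(2)<35).astype('uint8')
n,l,s,c=cv2.connectedComponentsWithStats(m)
for i in range(1,n):
    if s[i,4]>150: print(s[i],c[i],ray(d,*c[i],.109).round(4),ray(d,*c[i],.13).round(4))
E
```

```text
[ 0.48185021 -0.05833135  0.20943606]
[474   0  38  40 964] [490.07261411  20.99585062] [0.4038 0.1467 0.109 ] [0.404 0.132 0.13 ]
[249 168  20  32 515] [258.24271845 183.75533981] [ 0.4826 -0.0581  0.109 ] [ 0.4766 -0.0565  0.13  ]
[    0   254   512   130 28852] [255.0177804  344.34715098] [ 0.6443 -0.1053  0.109 ] [ 0.6254 -0.1     0.13  ]
```

View pics/w.png

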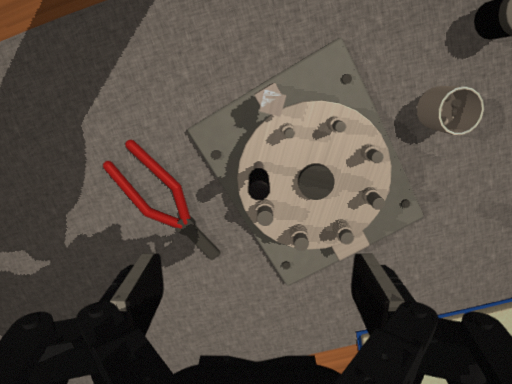

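Wrist view: knob at (258,184), giving (0.483,-0.058), which agrees with the top view. The pointer is at (270,97) with post 1 beside it. I'm descending and gripping lightly.

Request:
{"op": "drive_tool", "data": {"plan": [{"x": 0, "y": 0, "z": 0.87, "wx": 0, "wy": 0, "wz": 0, "claw": 1}, {"x": 0, "y": 0, "z": 0.87, "wx": 0, "wy": 0, "wz": 0, "claw": 1}, {"x": 0, "y": 0, "z": 0.87, "wx": 0, "wy": 0, "wz": 0, "claw": 1}, {"x": 0, "y": 0, "z": 0.87, "wx": 0, "wy": 0, "wz": 0, "claw": 1}, {"x": 0, "y": 0, "z": 0, "wx": 0, "wy": 0, "wz": 0, "claw": -0.7}], "newtons": 40}}

```text
clock: 2.85
tcp_pos: [0.4788, -0.0553, 0.103]
ee_rot: [[-0.966, 0.26, -0.005], [0.26, 0.966, 0.001], [0.005, -0.0, -1.0]]
contact_force: [1.4, 0.2, 0.5]
width: 0.0732
grip_force: 0.0
```

Request:
{"op": "drive_tool", "data": {"plan": [{"x": 0, "y": 0, "z": 0, "wx": 0, "wy": 0, "wz": 0, "claw": -1}, {"x": 0, "y": 0, "z": 0, "wx": 0, "wy": 0, "wz": 0, "claw": -1}, {"x": 0, "y": 0, "z": 0, "wx": 0, "wy": 0, "wz": 0, "claw": -1}, {"x": 0, "y": 0, "z": 0, "wx": 0, "wy": 0, "wz": 0, "claw": -1}, {"x": 0, "y": 0, "z": 0, "wx": 0, "wy": 0, "wz": 0, "claw": -1}]}}

```text
clock: 3.35
tcp_pos: [0.4811, -0.0579, 0.1063]
ee_rot: [[-0.966, 0.26, 0.001], [0.26, 0.966, -0.003], [-0.001, -0.002, -1.0]]
contact_force: [-6.4, -15.1, 12.4]
width: 0.0139
grip_force: 38.9
```

```bash
python3 - <<'E'
from h import *
o=ctrl.get_obs();t=o['tcp_pos'];print(t,o['width'],o['grip_force'],o['contact_force'])
A=np.array([.5093,-.0078]);v=t[:2]-A;print(np.hypot(*v))
a0=np.arctan2(v[1],v[0]);r=.06;R=o['ee_rot'];p=t[:2]
for i in range(1,11):
    a=a0+np.radians(9*i);q=A+r*np.array([np.cos(a),np.sin(a)])
    dd=R.T@np.r_[q-p,0];print(i,q.round(4),(dd/.03).round(2));p=q
E
```

```text
[ 0.48109702 -0.05788001  0.10626181] 0.013910777183692689 38.92616629600525 [ -6.42094689 -15.11157283  12.35757592]
0.05747534810156135
1 [ 0.4884 -0.064 ] [-0.29 -0.14  0.  ]
2 [ 0.4975 -0.0666] [-0.31 -0.    0.  ]
3 [ 0.5068 -0.0677] [-0.31  0.04  0.  ]
4 [ 0.5162 -0.0674] [-0.3   0.09  0.  ]
5 [ 0.5254 -0.0656] [-0.28  0.14  0.  ]
6 [ 0.5343 -0.0623] [-0.26  0.18 -0.  ]
7 [ 0.5425 -0.0578] [-0.23  0.22 -0.  ]
8 [ 0.5499 -0.052 ] [-0.19  0.25 -0.  ]
9 [ 0.5563 -0.0451] [-0.15  0.28 -0.  ]
10 [ 0.5616 -0.0372] [-0.1  0.3 -0. ]
```

Width 13.9 mm isn't the 18 mm expected, and there's a 15 N side force. I'll look before turning.

```bash
python3 - <<'E'
from h import *
d=shot('wrist','pics/w2.png');s=shot('scene')
o=ctrl.get_obs();print(o['tcp_pos'],o['width'],o['contact_force'],o['moment'],o['grip_force'])
b=cv2.resize(cv2.cvtColor(s['img'],4)[120:310,80:290],(400,384),interpolation=cv2.INTER_CUBIC)
w=cv2.resize(cv2.cvtColor(d['img'],4)[120:384,100:400],(400,384))
cv2.imwrite('pics/c.png',np.hstack([b,w]))
E
```

```text
[ 0.48107065 -0.0578746   0.10625754] 0.013749973251562627 [ -6.85426322 -15.3152459   11.85604267] [-2.65687884  1.1965835  -0.06379684] 38.92646849155426
```

View pics/c.png

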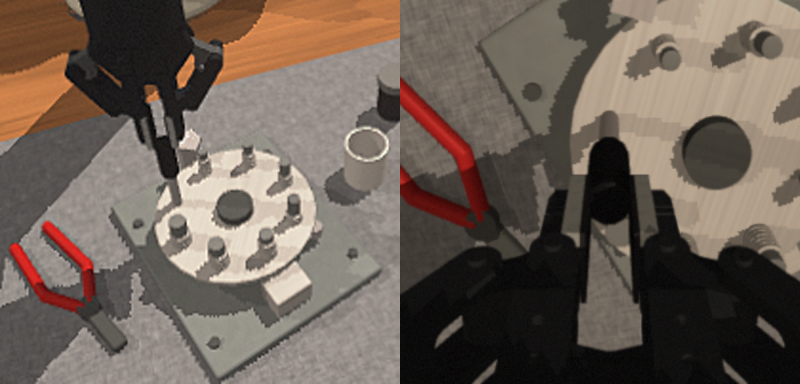

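The left crop (scene) shows the knob between the pads, and the wrist crop has it at (609,180), between them and a bit off pad centre. The force is along the radius, so the tool is about 3 mm too far inward. The arc at r = 60 mm takes that out, so I'm turning now.

Request:
{"op": "drive_tool", "data": {"plan": [{"x": -0.31, "y": -0.17, "z": 0, "wx": 0, "wy": 0, "wz": 0, "claw": -1}, {"x": -0.31, "y": 0, "z": 0, "wx": 0, "wy": 0, "wz": 0, "claw": -1}, {"x": -0.31, "y": 0.04, "z": 0, "wx": 0, "wy": 0, "wz": 0, "claw": -1}, {"x": -0.3, "y": 0.09, "z": 0, "wx": 0, "wy": 0, "wz": 0, "claw": -1}, {"x": -0.28, "y": 0.14, "z": 0, "wx": 0, "wy": 0, "wz": 0, "claw": -1}]}}

```text
clock: 3.95
tcp_pos: [0.5237, -0.0627, 0.1055]
ee_rot: [[-0.965, 0.261, -0.004], [0.261, 0.965, 0.004], [0.005, 0.003, -1.0]]
contact_force: [-17.6, 25.4, 17.9]
width: 0.0133
grip_force: 39.2
```

Request:
{"op": "drive_tool", "data": {"plan": [{"x": 0, "y": 0, "z": 0, "wx": 0, "wy": 0, "wz": 0, "claw": -1}, {"x": 0, "y": 0, "z": 0, "wx": 0, "wy": 0, "wz": 0, "claw": -1}]}}

```text
clock: 4.15
tcp_pos: [0.5233, -0.0627, 0.1055]
ee_rot: [[-0.965, 0.261, -0.004], [0.261, 0.965, 0.004], [0.005, 0.003, -1.0]]
contact_force: [-12.3, 23.3, 14.3]
width: 0.0136
grip_force: 40.0
```

```bash
python3 - <<'E'
from h import *
d=shot('wrist');s=shot('scene')
o=ctrl.get_obs();print(o['tcp_pos'],o['width'],o['contact_force'],o['moment'],o['grip_force'])
b=cv2.resize(cv2.cvtColor(s['img'],4)[120:310,80:290],(400,384),interpolation=cv2.INTER_CUBIC)
w=cv2.resize(cv2.cvtColor(d['img'],4)[120:384,100:400],(400,384))
cv2.imwrite('pics/c2.png',np.hstack([b,w]))
E
```

```text
[ 0.52310658 -0.06271339  0.10554993] 0.01354264791433844 [-11.41523765  23.45609081  14.90486533] [4.10203607 1.89743278 0.1798116 ] 39.876662492752075
```

View pics/c2.png

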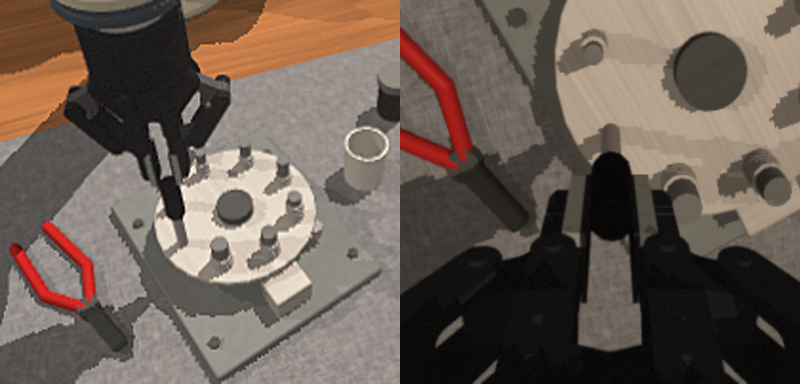

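The knob has moved one click, now at about 285°. The inward force moves my axis estimate to about (0.5085,-0.005), so I'm following the corrected arc for the second click.

Request:
{"op": "drive_tool", "data": {"plan": [{"x": -0.35, "y": 0.39, "z": 0, "wx": 0, "wy": 0, "wz": 0, "claw": -1}, {"x": -0.22, "y": 0.27, "z": 0, "wx": 0, "wy": 0, "wz": 0, "claw": -1}, {"x": -0.17, "y": 0.3, "z": 0, "wx": 0, "wy": 0, "wz": 0, "claw": -1}, {"x": -0.12, "y": 0.33, "z": 0, "wx": 0, "wy": 0, "wz": 0, "claw": -1}, {"x": -0.02, "y": 0.1, "z": 0, "wx": 0, "wy": 0, "wz": 0, "claw": -1}]}}

```text
clock: 4.75
tcp_pos: [0.5588, -0.0301, 0.1051]
ee_rot: [[-0.966, 0.26, -0.006], [0.26, 0.966, 0.002], [0.007, 0.0, -1.0]]
contact_force: [-19.2, 6.4, 11.9]
width: 0.0131
grip_force: 41.6
```

Request:
{"op": "drive_tool", "data": {"plan": [{"x": 0, "y": 0, "z": 0, "wx": 0, "wy": 0, "wz": 0, "claw": -1}, {"x": 0, "y": 0, "z": 0, "wx": 0, "wy": 0, "wz": 0, "claw": -1}]}}

```text
clock: 4.95
tcp_pos: [0.5584, -0.0305, 0.1051]
ee_rot: [[-0.965, 0.261, -0.006], [0.261, 0.965, 0.002], [0.007, 0.0, -1.0]]
contact_force: [-18.0, 8.1, 10.2]
width: 0.0132
grip_force: 42.0
```

Request:
{"op": "drive_tool", "data": {"plan": [{"x": 0, "y": 0, "z": 0, "wx": 0, "wy": 0, "wz": 0, "claw": 1}, {"x": 0, "y": 0, "z": 0, "wx": 0, "wy": 0, "wz": 0, "claw": 1}, {"x": 0, "y": 0, "z": 0, "wx": 0, "wy": 0, "wz": 0, "claw": 1}, {"x": 0, "y": 0, "z": 0, "wx": 0, "wy": 0, "wz": 0, "claw": 1}, {"x": 0, "y": 0, "z": 0, "wx": 0, "wy": 0, "wz": 0, "claw": 1}]}}

```text
clock: 5.45
tcp_pos: [0.5621, -0.0321, 0.1053]
ee_rot: [[-0.965, 0.261, 0.0], [0.261, 0.965, -0.0], [-0.0, 0.0, -1.0]]
contact_force: [-0.3, -0.2, 0.2]
width: 0.0835
grip_force: 0.0
```

Request:
{"op": "drive_tool", "data": {"plan": [{"x": 0, "y": 0, "z": -0.8, "wx": 0, "wy": 0, "wz": 0, "claw": 1}, {"x": 0, "y": 0, "z": -0.8, "wx": 0, "wy": 0, "wz": 0, "claw": 1}, {"x": 0, "y": 0, "z": -0.8, "wx": 0, "wy": 0, "wz": 0, "claw": 1}, {"x": 0, "y": 0, "z": -0.8, "wx": 0, "wy": 0, "wz": 0, "claw": 1}, {"x": 0, "y": 0, "z": 0, "wx": 0, "wy": 0, "wz": 0, "claw": 1}]}}

```text
clock: 5.95
tcp_pos: [0.5636, -0.0323, 0.2042]
ee_rot: [[-0.965, 0.261, 0.005], [0.261, 0.965, -0.001], [-0.005, 0.001, -1.0]]
contact_force: [0.3, -0.7, -0.0]
width: 0.0855
grip_force: 0.0
```

```bash
python3 - <<'E'
from h import *
d=shot('wrist','pics/w3.png');s=shot('scene')
o=ctrl.get_obs();print(o['tcp_pos'],o['contact_force'],o['clock'])
b=cv2.resize(cv2.cvtColor(s['img'],4)[120:310,80:290],(400,384),interpolation=cv2.INTER_CUBIC)
w=cv2.resize(cv2.cvtColor(d['img'],4),(400,384))
cv2.imwrite('pics/c3.png',np.hstack([b,w]))
E
```

```text
[ 0.56204812 -0.03204814  0.20135578] [-0.33075549  0.25608398  0.61607449] 6.05
```

View pics/c3.png

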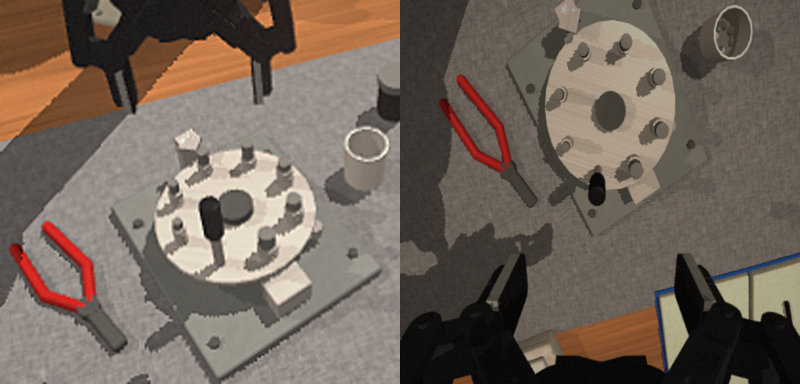

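Both crops show the knob at the bottom and the third post clockwise at about (584,48), in line with the pointer at (568,14). The pot hasn't moved. I'll check this numerically and hand in if it's good.

```bash
python3 - <<'E'
from h import *
d=ctrl.get_image('wrist')
q=lambda u,v,z:ray(d,(u-400)*1.28,v,z)[:2]
A=q(610,107,.046);P=q(568,15,.06);T=q(584,46,.076);k=q(597,186,.109)
e=(A-P)/np.linalg.norm(A-P);y=np.array([-e[1],e[0]])
print(A,P,T,'post in axis frame',(T-A)@e,(T-A)@y)
v=k-A;print(np.hypot(*v),np.degrees(np.arctan2(v@y,v@e)),'knob angle, want -45')
if abs((T-A)@y)<.008 and abs(np.degrees(np.arctan2(v@y,v@e))+45)<10: print(ctrl.job_done())
E
```

```text
[ 0.50697114 -0.00475486] [ 0.42011214 -0.02945386] [ 0.45058928 -0.01914764] post in axis frame -0.05816853448549532 0.0015772912128982398
0.06037457447452511 -45.35210249745328 knob angle, want -45
the job is handed in; nothing more can be done
None
```

The carousel is turned two clicks counter-clockwise with the third post clicked in at the pointer (about 2 mm off its line by the wrist camera, 12 mm allowed), the pot looks unmoved, the arm is clear, and the job is handed in at about 6 s of the 35 s allowed.

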